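# Shut and lock the filter hatch of a bench-top fume extractor with a fingertip

## Task

The filter of the studio's fume extractor has been changed. Push its raised hatch down shut with the fingertips, without slamming it, then press the closed fingertips into one end of the slot of the round quarter-turn fastener and sweep it round clockwise as far as it goes, so that the hatch is locked down, and take the hand away. Only push from outside: do not grip the hatch or reach under it, do not lift it, and leave the ink bottle, the ink caddy and the brush tub where they stand.

Things in the scene. Friction and masses are not known exactly. Their poses are not given: they have to be found in the camera images.
- extractor: Fume extractor fixed on the bench: mid-grey box 320 (x) x 360 (y) x 150 mm high. Origin: centre of its underside, on the bench. Its front faces -x; z up. On its top is the filter hatch, hinged along its far (+x) side; behind the hinge, on the rear deck, a low knob up to 165 mm.
- hatch_hinge (a point): Middle of the hatch's hinge line, at (80, 0, 156) mm in the extractor's frame; the line runs along y. This point has the hatch's own axes: x from the free front edge to the hinge, y along the hinge, z out of the outer (top) face. The hatch is a pale grey panel 220 (x) x 250 (y) x 14 mm, reaching from x = -225 to -5 mm; its outer face lies at z = +11 mm; its black underside is not to be touched.
- hatch_corner (a point): Point on the hatch's outer face near its right front corner, (-200, -90, 11) mm in the hatch's axes, 25 mm from the front edge: plain flat panel here and in the mirrored left corner, a good place to push. The hatch weighs about 0.25 kg; its stiff hinge stays at any angle and needs only a few newtons at the front edge until the seal is met.
- hatch (a joint): Opening angle of the hatch, rad: 0 shut, positive with the front edge raised (a turn about the hinge's +y axis); starts at 0.35 to 0.75. Shut but not locked, the springy foam seal lifts it back to about 0.008 (front edge some 2 mm up); about 5 N at the front edge brings it to 0.
- dial_center (a point): Centre of the top face of the fastener, at (-165, 0, 13) mm in the hatch's axes: a flat grey plastic dial, 96 mm across, only 2 mm proud of the hatch's outer face. A blind slot 34 mm wide, 76 mm long and 13 mm deep with closed ends crosses its centre. The axes of this point turn with the dial: y along the slot, z out of the dial.
- slot_end (a point): Point on the floor of the slot, 20 mm from the dial's axis towards one end of the slot, (0, 20, -13) mm from dial_center in the dial's axes; closed fingertips fit here and sweep the slot's long wall round the dial's axis. (The slot is too wide for fingers merely twisted in its middle.)
- fastener (a joint): Angle of the dial, rad: 0 unlocked (slot parallel to the hinge), growing clockwise seen from above to a stop at 1.571, locked (slot square to the hinge, in line with the index rib on the front rim). Starts at 0 to 0.2. Pressed down lightly (about 5 N on the slot floor) it turns with 0.1 N m, unpressed it needs up to 0.3; stays where left. Turning slides a tongue under the front lip; past 0.45 it no longer passes the lip, so shut the hatch first.
- ink_bottle: Loose amber ink bottle with black dropper cap, 38 mm across, 85 mm high, beside the extractor on its right. Origin: centre of its underside. Leave alone.
- ink_caddy: Loose clear tray 100 x 150 mm holding six ink bottles, 78 mm high, beside the extractor on its right. Origin: centre of its underside. Leave alone.
- brush_tub: Loose white tub, 88 mm across, 110 mm high, with brushes standing up to about 260 mm, beside the extractor on its left. Origin: centre of its underside. Leave alone.

How it is judged:
By the outcome, as a careful person would: the job done as asked, in the order asked, and still so for the second after the job is handed in, with the robot touching nothing.
It also fails if it takes over 51 s, if anything falls off the work surface, if the arm or the gripper's body presses on something with over 40 N, if the wrist force passes 120 N, or if a joint passes its speed limit or range.

## Robot

A 6-joint arm with a two-finger parallel gripper is mounted at the origin on the work surface. World frame = base frame: x ahead of the robot, y to its left, z up, the work surface at z = 0. Lengths are in m, angles in rad, forces in N, time in s.
With the tool pointing down it reaches from about 0.35 to 0.8 m from the base axis. Payload 7.3 kg.
Tool frame: the origin (TCP) lies between the finger pads; the fingertips stand 8 mm ahead of it and the grasp point (between the pads) lies 11 mm behind it; z points along the fingers, x is the direction in which the jaws open and shut, and the axes are right-handed (so a half turn about z gives the same grasp; the last joint's range is limited). The gripper opens to 85 mm and grips with 20 to 120 N. Pads are 22 mm wide; open, the fingers measure 114 mm over their backs; the gripper's body (76 mm by 85 mm) begins 54 mm behind the grasp point. The pads swing forward as they close: fully open they stand 13 mm farther back than shut.
Start: joints at [-1.397, 0.342, 1.524, -0, 1.275, -0.146], TCP at [0.165, -0.498, 0.239] pointing down, gripper open.
Joint ranges: [-2.53, 2.53], [-0.77, 2.02], [0.04, 2.7], [-1, 4.14], [0.28, 2.66], [-3.11, 3.11]. Speed limits (rad/s): [2.57, 2.57, 3.14, 3.14, 3.14, 3.14].

## Interface

Orientations are given as a unit quaternion [x, y, z, w].
In Python, from cell import arm, eyes gives the robot as it stands.
- The arm moves only by the shell command python3 -m crank 'ROWS' [OPENING] [FORCE]. ROWS is JSON, a list of rows, each a list of 2 entries, a list of its own where there are three numbers: the shift along the tool's x, y, z in units of 40 mm (1.0 is 40 mm), then the turn about the tool's z in rad. A call has 1 to 10 rows; each row shifts and turns the commanded pose from where the row before left it, along the tool's axes as they then stand; what a row does not reach is not made up. A row lasts 1/10 s, in which the tool goes at most 50 mm and 8.59 degrees, less where a joint would pass 70% of its speed; a pose out of reach is approached as far as the arm can. A call is refused whole if a number of a shift passes 1 or a number of a turn 0.15, either way. A call with a gripper value outside its range is refused whole. OPENING is the finger opening in mm, from 0 to 85.4, set as the call begins (- or left out, the last holds). The fingers move at their own pace and stop on an object; FORCE is the grip in N (left out, the last holds). Time passes only in rows, so rows that do not move let the fingers close. It gives the time, the measured TCP pose, the force and the opening at its end, in the units of the state.
- arm.get_state(): the state, without advancing time (a new reading comes with each control period).
- eyes.get_image(name): name is "side" or "top" or "wrist"; returns a dict with "frame" (420x560x3 uint8, red, green, blue), "camera_matrix" (3x3 intrinsics, pixels), "T" (4x4, takes a point from camera to world coordinates). Camera axes: x right, y down, z forward; pixel columns grow to the right and rows downward; lengths in m; the calibration is good to about 2 mm. A picture is of the moment at which its call begins. There is no depth.
- arm.sign_off(): hands the job in, once; it reports no verdict.
The state is a dict: "time_s": time; "q": joint angles; "qd": joint speeds; "joint_efforts": joint torques, N m; "tool_pos": TCP position; "ee_rot": TCP orientation; "ft_force": force on the tool from outside, world axes, zero at the start; "ft_torque": the same for the moment, N m; "width": finger opening in m.
Only numpy, scipy, OpenCV 4.12 (cv2) and the standard library are available. Lean on these libraries where they do the work, as an engineer would, in place of code of your own. Each camera call takes 0.05 s, during which the arm holds its last target. There are 200 camera calls.

## Working session

There is one attempt and no reset: what is moved stays moved. The work goes in short steps, Python scripts to look and compute and a shell command to move; the robot and the scene stay as the last step left them, time stands still between calls to the robot, and variables do not carry over. Pictures are saved under pics/ and viewed, about 8 in all and at most 12, crops included, and the job is handed in when it is done.

```bash
ls; mkdir -p pics; cat > h.py <<'E'
import numpy as np,cv2
from cell import arm,eyes
from scipy.spatial.transform import Rotation as R
def shot(n,f):
    d=eyes.get_image(n); cv2.imwrite('pics/'+f,d['frame'][:,:,::-1]); np.savez('pics/'+f[:-4],**{k:np.array(d[k]) for k in('frame','camera_matrix','T')}); return d
def load(f): return np.load('pics/'+f+'.npz')
def ray(d,u,v):
    K,T=d['camera_matrix'],d['T']; r=T[:3,:3]@np.linalg.solve(K,[u,v,1]); return T[:3,3],r/np.linalg.norm(r)
def onz(d,u,v,z):
    o,r=ray(d,u,v); return o+r*(z-o[2])/r[2]
def proj(d,p):
    T=d['T']; c=T[:3,:3].T@(np.array(p)-T[:3,3]); c=d['camera_matrix']@c; return c[:2]/c[2]
def tri(d1,p1,d2,p2):
    o,a=ray(d1,*p1);q,b=ray(d2,*p2); s=np.linalg.lstsq(np.c_[a,-b],q-o,rcond=None)[0]
    A=o+a*s[0];B=q+b*s[1]; return (A+B)/2,np.linalg.norm(A-B)
E
python3 - <<'E'
from h import *
np.set_printoptions(precision=3,suppress=True)
a=shot('top','t0.png');b=shot('side','s0.png')
cv2.imwrite('pics/ts0.png',cv2.resize(np.hstack([a['frame'],b['frame']])[:,:,::-1],(800,300)))
s=arm.get_state();print(s)
print(a['T'],b['T'],a['camera_matrix'])
E
```

```text
pics
{'time_s': 0.1, 'q': array([-1.397,  0.343,  1.525,  0.   ,  1.275, -0.146]), 'qd': array([ 0.001, -0.001, -0.002,  0.001,  0.001, -0.   ]), 'joint_efforts': array([  0.001, -43.445, -24.649,  -0.   ,   0.005,   0.   ]), 'tool_pos': array([ 0.165, -0.498,  0.239]), 'ee_rot': array([ 0.811, -0.585, -0.   , -0.   ]), 'ft_force': array([ 0.128, -0.267,  0.203]), 'ft_torque': array([0.009, 0.002, 0.047]), 'width': 0.08539586571614358}
[[ 0.028 -0.997  0.065  0.462]
 [-0.999 -0.029 -0.021  0.038]
 [ 0.023 -0.064 -0.998  1.306]
 [ 0.     0.     0.     1.   ]] [[-0.47   0.764 -0.441  1.108]
 [ 0.882  0.413 -0.226  0.304]
 [ 0.009 -0.496 -0.869  1.228]
 [ 0.     0.     0.     1.   ]] [[474.362   0.    272.659]
 [  0.    474.362 206.545]
 [  0.      0.      1.   ]]
```

View pics/t0.png

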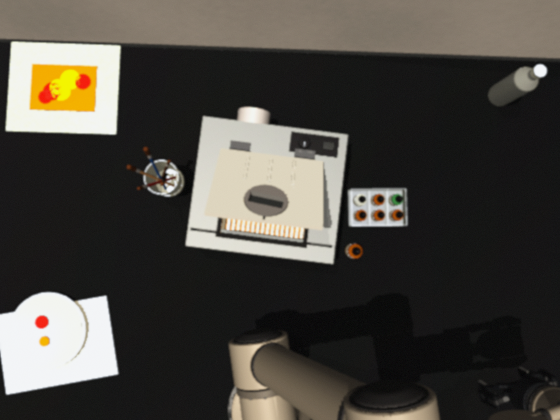

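View pics/s0.png

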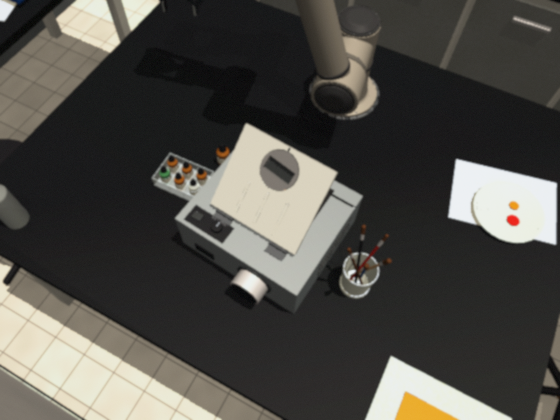

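Top view: box top corners at about (203,117), (348,133), (335,264) and (187,247). The hatch's front corners are at (207,215) and (323,228), the dial at (266,200). Side view: hatch front corners at (336,172) and (247,126), dial at (280,170).

```bash
python3 - <<'E'
from h import *
np.set_printoptions(precision=4,suppress=True)
a=load('t0');b=load('s0')
C=np.array([onz(a,*p,.15) for p in [(203,117),(348,133),(335,264),(187,247)]])
print(C, [np.linalg.norm(C[i]-C[i-1]) for i in range(4)])
c=C.mean(0); vx=(C[0]+C[1]-C[2]-C[3]); vy=(C[0]+C[3]-C[1]-C[2]); 
print('yaw',np.degrees([np.arctan2(vx[1],vx[0]),np.arctan2(-vy[0],vy[1])]),c)
yaw=(np.arctan2(vx[1],vx[0])+np.arctan2(-vy[0],vy[1]))/2
Rz=R.from_euler('z',yaw).as_matrix()
h=Rz@[.08,0,.156]+[c[0],c[1],0]
for n,p,q in [('FL',(207,215),(336,172)),('FR',(323,228),(247,126)),('dial',(266,200),(280,170))]:
    P,e=tri(a,p,b,q); l=Rz.T@(P-h); print(n,P,e,'loc',l,'ang',np.arctan2(l[2],-l[0]),np.hypot(l[2],l[0]))
for n,u in [('t',a),('s',b)]:
    f=u['frame'];x,y=(266,200) if n=='t' else (280,170)
    cv2.imwrite(f'pics/c{n}.png',cv2.resize(f[y-75:y+75,x-90:x+90,::-1],(600,500),interpolation=cv2.INTER_CUBIC))
cv2.imwrite('pics/cc.png',np.hstack([cv2.resize(cv2.imread(f'pics/c{n}.png'),(400,333)) for n in 'ts']))
for s in (-1,1):
  pass
E
```

```text
[[ 0.7531  0.1906  0.15  ]
 [ 0.725  -0.1686  0.15  ]
 [ 0.4017 -0.1425  0.15  ]
 [ 0.4331  0.2173  0.15  ]] [np.float64(0.3211294695923191), np.float64(0.36025734820370364), np.float64(0.3243482843582597), np.float64(0.3611481221878579)]
yaw [-4.6948 -4.7345] [0.5782 0.0242 0.15  ]
FL [0.5048 0.1555 0.3028] 0.0027351209852673405 loc [-0.164   0.1248  0.1468] ang 0.730157235976264 0.22008887733106425
FR [ 0.4839 -0.09    0.2988] 0.004815541822582412 loc [-0.1646 -0.1216  0.1428] ang 0.714575331827587 0.21788840782904287
dial [0.5424 0.032  0.2722] 0.0033439142883797505 loc [-0.1163  0.0048  0.1162] ang 0.7848436910521652 0.16438117604768
```

View pics/cc.png

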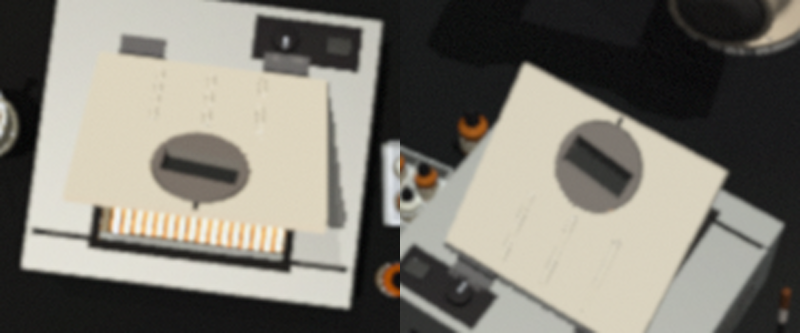

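Everything matches the given sizes: the box is 321–324 x 360 mm with yaw about -4.7°, and the hatch is open about 0.68 rad. I'll raise the hand, close the fingers and turn them to lie along the slot.

```bash
cat >> h.py <<'E'
YAW=np.radians(-4.71); HZ=np.array([.578,.0242,0])
HR=R.from_euler('z',YAW).as_matrix()
HINGE=HZ+HR@[.08,0,.156]
def hp(x,y,z,th=0): return HINGE+HR@R.from_euler('y',th).apply([x,y,z])
def go(tip,yaw=None):
    s=arm.get_state(); M=R.from_quat(s['ee_rot']).as_matrix(); t=np.array(tip)+[0,0,.008]
    y0=np.arctan2(M[1,0],M[0,0]); print('units',np.round(M.T@(t-s['tool_pos'])/.04,2),'yaw now',round(np.degrees(y0),1),'tip',np.round(s['tool_pos']-[0,0,.008],4))
E
python3 -m crank '[[[0,0,-0.7],-0.15],[[0,0,-0.7],-0.15],[[0,0,-0.7],-0.15],[[0,0,-0.7],-0.15],[[0,0,-0.7],-0.15],[[0,0,-0.4],-0.15],[[0,0,0],-0.15],[[0,0,0],-0.15],[[0,0,0],-0.15],[[0,0,0],-0.15]]' 0 20
python3 -m crank '[[[0,0,0],-0.15],[[0,0,0],-0.15],[[0,0,0],-0.15],[[0,0,0],-0.15],[[0,0,0],-0.15],[[0,0,0],-0.15],[[0,0,0],-0.15],[[0,0,0],-0.15],[[0,0,0],-0.04],[[0,0,0],0]]'
python3 - <<'E'
from h import *
for th in (.7,.6,.5,.4,.3,.2,.1,0): 
    print(th,hp(-.2,-.09,.011,th).round(4),end=' ');go(hp(-.2,-.09,.011,th))
E
```

```text
time_s: 1.1
tool_pos: [0.165, -0.4982, 0.3949]
ee_rot: [0.992, 0.127, -0.0, -0.0]
ft_force: [0.1, -0.6, -0.7]
width: -0.0001
time_s: 2.1
tool_pos: [0.1651, -0.4983, 0.3949]
ee_rot: [0.735, 0.678, 0.0, -0.0]
ft_force: [0.2, -0.3, -0.2]
width: 0.0002
0.7 [ 0.505  -0.0601  0.2933] units [11.61  7.58  2.35] yaw now 85.3 tip [ 0.1651 -0.4983  0.3869]
0.6 [ 0.492 -0.059  0.278] units [11.61  7.25  2.73] yaw now 85.3 tip [ 0.1651 -0.4983  0.3869]
0.5 [ 0.4807 -0.0581  0.2615] units [11.61  6.97  3.14] yaw now 85.3 tip [ 0.1651 -0.4983  0.3869]
0.4 [ 0.471  -0.0573  0.244 ] units [11.61  6.73  3.58] yaw now 85.3 tip [ 0.1651 -0.4983  0.3869]
0.3 [ 0.4632 -0.0566  0.2256] units [11.61  6.53  4.04] yaw now 85.3 tip [ 0.1651 -0.4983  0.3869]
0.2 [ 0.4572 -0.0561  0.2065] units [11.61  6.38  4.52] yaw now 85.3 tip [ 0.1651 -0.4983  0.3869]
0.1 [ 0.4531 -0.0558  0.1869] units [11.61  6.28  5.01] yaw now 85.3 tip [ 0.1651 -0.4983  0.3869]
0 [ 0.451  -0.0556  0.167 ] units [11.61  6.22  5.51] yaw now 85.3 tip [ 0.1651 -0.4983  0.3869]
```

```bash
python3 -m crank '[[[0.4,0.27,0],0],[[0.8,0.53,0],0],[[0.8,0.53,0],0],[[0.8,0.53,0],0],[[0.8,0.53,0],0],[[0.8,0.53,0],0],[[0.8,0.53,0],0],[[0.8,0.53,0],0],[[0.8,0.53,0],0],[[0.8,0.53,0],0]]'
python3 -m crank '[[[0.8,0.53,0],0],[[0.8,0.53,0],0],[[0.8,0.53,0],0],[[0.8,0.53,0],0],[[0.6,0.5,0],0],[[0.41,0.37,0],0],[[0,0,0.4],0],[[0,0,0.4],0],[[0,0,0.2],0],[[0,0,0],0]]'
python3 - <<'E'
from h import *
go(hp(-.19,-.09,.011,.68))
d=shot('side','s1.png');t=shot('top','t1.png')
cv2.imwrite('pics/j1.png',np.hstack([x['frame'][60:330,100:460,::-1] for x in(d,t)]))
E
```

```text
time_s: 3.1
tool_pos: [0.3914, -0.2094, 0.3954]
ee_rot: [0.736, 0.677, 0.0, 0.0]
ft_force: [0.6, -0.4, 0.8]
width: 0.0001
time_s: 4.1
tool_pos: [0.5231, -0.0531, 0.3544]
ee_rot: [0.736, 0.678, -0.001, -0.001]
ft_force: [0.1, -0.8, -0.5]
width: -0.0
units [-0.21 -0.31  1.56] yaw now 85.3 tip [ 0.5231 -0.0531  0.3464]
```

View pics/j1.png

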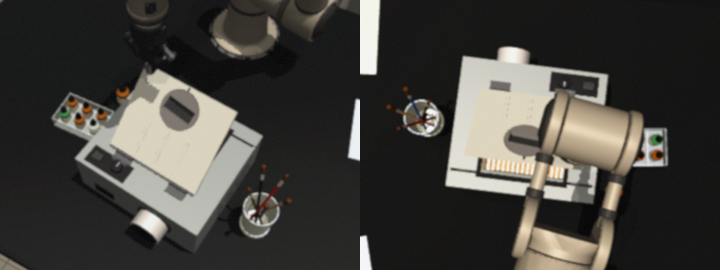

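The fingertips hang above the hatch's right front corner, clear of everything. I'll descend to contact.

```bash
python3 -m crank '[[[-0.1,-0.1,0.2],0],[[-0.1,-0.15,0.2],0],[[0,-0.06,0.2],0],[[0,0,0.15],0],[[0,0,0.15],0],[[0,0,0.12],0],[[0,0,0.12],0],[[0,0,0.12],0],[[0,0,0.12],0],[[0,0,0.12],0]]'
python3 - <<'E'
from h import *
go(hp(-.19,-.09,.011,.6))
E
```

```text
time_s: 5.2
tool_pos: [0.5109, -0.0608, 0.295]
ee_rot: [0.735, 0.678, 0.0, 0.0]
ft_force: [0.6, -0.3, 0.2]
width: -0.0002
units [ 0.   -0.27  0.37] yaw now 85.3 tip [ 0.5109 -0.0608  0.287 ]
```

```bash
python3 -m crank '[[[0,-0.06,0.1],0],[[0,-0.06,0.1],0],[[0,-0.06,0.1],0],[[0,-0.06,0.1],0],[[0,-0.05,0.1],0]]'; python3 -m crank '[[[0,-0.05,0.1],0],[[0,-0.05,0.1],0],[[0,-0.05,0.1],0],[[0,-0.05,0.1],0],[[0,-0.05,0.1],0]]'
python3 - <<'E'
from h import *
for th in (.5,.4):go(hp(-.19,-.09,.011,th))
d=shot('side','s2.png');t=shot('wrist','w2.png')
cv2.imwrite('pics/j2.png',np.hstack([d['frame'][60:330,100:460,::-1],cv2.resize(t['frame'],(360,270))[:,:,::-1]]))
E
```

```text
time_s: 5.7
tool_pos: [0.499, -0.0598, 0.275]
ee_rot: [0.735, 0.678, -0.0, 0.0]
ft_force: [-0.7, 0.1, 0.5]
width: 0.0
time_s: 6.2
tool_pos: [0.4891, -0.059, 0.2549]
ee_rot: [0.735, 0.678, -0.0, 0.0]
ft_force: [-0.0, -0.5, 0.9]
width: 0.0003
units [ 0.    0.01 -0.25] yaw now 85.3 tip [ 0.4891 -0.059   0.2469]
units [ 0.01 -0.22  0.17] yaw now 85.3 tip [ 0.4891 -0.059   0.2469]
```

View pics/j2.png

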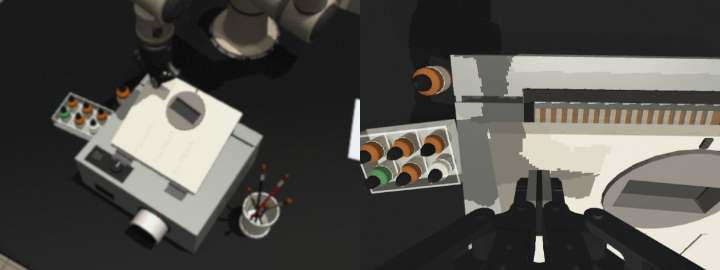

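The hatch is moving down under the fingertips, with the tip about 25 mm from the front edge and the force near 1 N. I'll continue slowly.

```bash
python3 -m crank '[[[0,-0.07,0.1],0],[[0,-0.07,0.1],0],[[0,-0.07,0.1],0],[[0,-0.06,0.1],0],[[0,-0.06,0.1],0],[[0,-0.06,0.1],0],[[0,-0.05,0.1],0],[[0,-0.05,0.1],0],[[0,-0.05,0.1],0],[[0,-0.05,0.1],0]]'; python3 -m crank '[[[0,-0.03,0.09],0],[[0,-0.03,0.09],0],[[0,-0.03,0.08],0],[[0,-0.02,0.07],0],[[0,-0.02,0.07],0],[[0,-0.02,0.06],0],[[0,0,0.06],0],[[0,0,0.05],0],[[0,0,0.05],0],[[0,0,0.05],0]]'
python3 - <<'E'
from h import *
go(hp(-.195,-.09,.011,0))
E
```

```text
time_s: 7.3
tool_pos: [0.4656, -0.0571, 0.2149]
ee_rot: [0.735, 0.678, -0.0, 0.0]
ft_force: [0.2, -0.3, 1.5]
width: 0.0
time_s: 8.3
tool_pos: [0.4598, -0.0566, 0.1883]
ee_rot: [0.735, 0.678, -0.0, 0.0]
ft_force: [-0.3, 0.5, 0.6]
width: -0.0005
units [ 0.01 -0.09  0.33] yaw now 85.3 tip [ 0.4598 -0.0566  0.1803]
```

```bash
python3 -m crank '[[[0,0,0.04],0],[[0,0,0.04],0],[[0,0,0.04],0],[[0,0,0.04],0],[[0,0,0.04],0],[[0,0,0.03],0],[[0,0,0.03],0],[[0,0,0.02],0],[[0,0,0.02],0],[[0,0,0.02],0]]'
```

```text
time_s: 9.3
tool_pos: [0.4596, -0.0566, 0.1759]
ee_rot: [0.735, 0.678, -0.0, 0.0]
ft_force: [-1.4, 1.1, 5.4]
width: 0.0
```

```bash
python3 -m crank '[[[0,0,0.02],0],[[0,0,0.02],0],[[0,0,0.01],0],[[0,0,0],0]]'; python3 -m crank '[[[0,0,-0.05],0],[[0,0,-0.1],0],[[0,0,-0.3],0],[[0,0,-0.5],0],[[0,0,-0.5],0],[[0,-0.5,-0.5],0],[[0,-0.5,0],0],[[0,0,0],0]]'
python3 - <<'E'
from h import *
d=shot('side','s3.png');w=shot('wrist','w3.png');t=shot('top','t3.png')
cv2.imwrite('pics/j3.png',np.hstack([cv2.resize(d['frame'][80:230,190:390],(400,300))[:,:,::-1],cv2.resize(w['frame'],(400,300))[:,:,::-1]]))
print(proj(d,hp(-.165,0,.013)),proj(w,hp(-.165,0,.013)),proj(t,hp(-.165,0,.013)))
E
```

```text
time_s: 9.7
tool_pos: [0.4596, -0.0566, 0.1748]
ee_rot: [0.735, 0.678, 0.0, 0.0]
ft_force: [-5.7, 0.6, 12.8]
width: -0.0003
time_s: 10.5
tool_pos: [0.4186, -0.053, 0.2522]
ee_rot: [0.735, 0.678, 0.0, 0.0]
ft_force: [-0.2, -0.5, 0.7]
width: -0.0005
[286.94674709 177.720591  ] [415.60666497 315.16088799] [264.70535175 224.06583178]
```

View pics/j3.png

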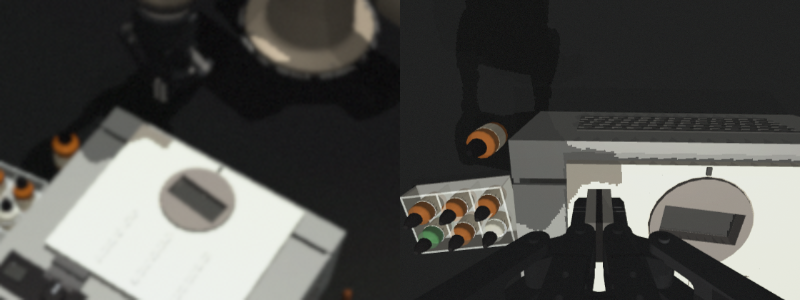

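The hatch is down flat and the slot shows a small clockwise tilt. Next I'll rectify the dial region to the plane z = 0.169 and measure the centre and slot.

```bash
python3 - <<'E'
from h import *
out=[]
for n in ('s3','w3'):
    d=load(n); # metric patch in hatch frame, 140mm, 3px/mm ; col -> -y, row -> -x (up=+x)
    L=[(-.165+.07,.07),(-.165+.07,-.07),(-.165-.06,-.07),(-.165-.06,.07)]
    src=np.float32([proj(d,hp(x,y,.013)) for x,y in L])
    H=cv2.getPerspectiveTransform(src,np.float32([(0,0),(420,0),(420,390),(0,390)]))
    im=cv2.warpPerspective(d['frame'],H,(420,390),flags=cv2.INTER_CUBIC); out.append(im[:,:,::-1].copy())
    g=cv2.cvtColor(im,cv2.COLOR_RGB2GRAY)
    print(n,np.percentile(g,[5,20,50,80]))
    for nm,m in (('dial',(g<185)),('slot',(g<100))):
        m=cv2.morphologyEx(m.astype(np.uint8),cv2.MORPH_OPEN,np.ones((15,15)))
        cs,_=cv2.findContours(m,0,1)
        for c in cs:
            if cv2.contourArea(c)>4000:
                (u,v),(w,h),a=cv2.minAreaRect(c); print(nm,'x',round(-95-v/3,1),'y',round(70-u/3,1),'size',round(w/3,1),round(h/3,1),'a',round(a,1))
                cv2.drawContours(out[-1],[np.intp(cv2.boxPoints(((u,v),(w,h),a)))],0,(0,0,255),1)
cv2.imwrite('pics/j4.png',np.hstack(out)[:,:800])
E
```

```text
s3 [ 76. 148. 230. 239.]
dial x -162.0 y 5.4 size 96.3 96.4 a 56.3
slot x -164.4 y 4.6 size 73.8 31.8 a 7.8
w3 [ 25.  28. 150. 232.]
dial x -154.8 y -1.2 size 119.7 137.0 a 90.0
slot x -140.2 y -1.7 size 90.3 136.0 a 90.0
```

View pics/j4.png

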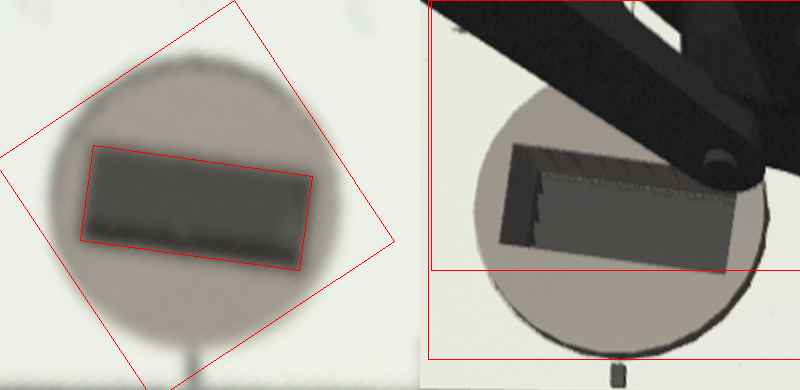

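The two views agree: dial centre at about (-164, +4) mm in my hatch frame, slot about 7.7° clockwise (0.135 rad). The slot measures 74x32 (true 76x34) and the dial 96 mm. I'll turn the hand to match and work out the move to above the -y slot end.

```bash
python3 -m crank '[[[0,0,0],0.135],[[0,0,0],0]]'
cat >> h.py <<'E'
D=hp(-.164,.0042,.013)
def dl():
    s=arm.get_state(); v=HR.T@(s['tool_pos']-[0,0,.008]-D)*1000; M=R.from_quat(s['ee_rot']).as_matrix()
    x=HR.T@M[:,0]; M2=M.T@(HR@v); print('tip rel dial axis, tool axes mm',M2.round(1),'tool cw deg',round(np.degrees(np.arctan2(x[0],x[1])),1),'tip cw deg',round(np.degrees(np.arctan2(-v[0],-v[1])),1),'F local',(HR.T@s['ft_force']).round(1),'Tz',round(s['ft_torque'][2],2))
E
python3 - <<'E'
from h import *
f=.135
go(D+HR@[-.018*np.sin(f),-.018*np.cos(f),.02]);dl()
E
```

```text
time_s: 10.85
tool_pos: [0.4205, -0.0534, 0.2512]
ee_rot: [0.78, 0.626, -0.0, -0.0]
ft_force: [0.2, -1.3, 0.2]
width: -0.0002
units [2.12 1.33 1.36] yaw now 77.5 tip [ 0.4205 -0.0534  0.2432]
tip rel dial axis, tool axes mm [-102.6  -53.2  -74.2] tool cw deg 7.8 tip cw deg 35.2 F local [ 0.3 -1.3  0.2] Tz 0.02
```

```bash
python3 -m crank '[[[0.4,0.25,0],0],[[0.5,0.3,0],0],[[0.5,0.3,0],0],[[0.4,0.28,0.3],0],[[0.32,0.2,0.4],0],[[0,0,0.4],0],[[0,0,0.2],0],[[0,0,0],0]]'
python3 - <<'E'
from h import *
dl()
w=shot('wrist','w5.png');d=shot('side','s5.png')
cv2.imwrite('pics/j5.png',np.hstack([cv2.resize(d['frame'][110:230,220:380],(400,300))[:,:,::-1],cv2.resize(w['frame'][150:,140:500],(400,300))[:,:,::-1]]))
E
```

```text
time_s: 11.65
tool_pos: [0.4896, 0.0181, 0.1984]
ee_rot: [0.779, 0.627, -0.001, -0.001]
ft_force: [0.4, -1.1, -1.2]
width: -0.0001
tip rel dial axis, tool axes mm [-17.9  -1.3 -21.4] tool cw deg 7.6 tip cw deg 11.6 F local [ 0.5 -1.1 -1.2] Tz -0.01
```

View pics/j5.png

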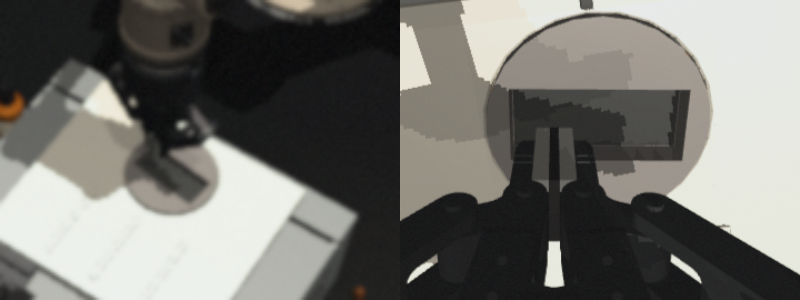

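The fingertips are aligned with the slot, over its -y half. I'll lower them in.

```bash
python3 -m crank '[[[0,0.02,0.15],0],[[0,0.01,0.15],0],[[0,0,0.12],0],[[0,0,0.1],0],[[0,0,0.1],0],[[0,0,0.06],0],[[0,0,0.04],0],[[0,0,0.03],0],[[0,0,0.0],0]]'; python3 -c "from h import *;dl()"
```

```text
time_s: 12.65
tool_pos: [0.4912, 0.0178, 0.1696]
ee_rot: [0.779, 0.626, -0.0, -0.0]
ft_force: [0.0, 0.2, -0.6]
width: 0.0003
tip rel dial axis, tool axes mm [-17.8   0.4   7.4] tool cw deg 7.7 tip cw deg 6.3 F local [ 0.   0.2 -0.6] Tz 0.03
```

```bash
python3 -m crank '[[[0,0,0.04],0],[[0,0,0.03],0],[[0,0,0.03],0],[[0,0,0.02],0],[[0,0,0.02],0],[[0,0,0],0]]'; python3 -c "from h import *;dl()"
```

```text
time_s: 13.25
tool_pos: [0.4913, 0.0178, 0.1644]
ee_rot: [0.779, 0.626, 0.0, 0.0]
ft_force: [-1.1, 0.2, 5.0]
width: 0.0
tip rel dial axis, tool axes mm [-17.8   0.5  12.6] tool cw deg 7.7 tip cw deg 6.2 F local [-1.1  0.2  5. ] Tz 0.04
```

```bash
python3 -m crank '[[[0,0,0.02],0],[[0,-0.04,0],0],[[0,-0.04,0],0],[[0,-0.04,0],0],[[0,-0.03,0],0],[[0,0,0],0]]'; python3 -c "from h import *;dl()"
```

```text
time_s: 13.85
tool_pos: [0.4865, 0.0189, 0.1641]
ee_rot: [0.779, 0.626, 0.001, 0.001]
ft_force: [3.0, -1.6, 6.1]
width: -0.0
tip rel dial axis, tool axes mm [-17.7  -4.5  12.9] tool cw deg 7.7 tip cw deg 21.8 F local [ 3.2 -1.3  6.1] Tz 0.01
```

```bash
python3 -m crank '[[[0,-0.03,0.005],0],[[0.017,-0.045,0],0.1],[[0.017,-0.045,0],0.1],[[0.017,-0.045,0],0.1],[[0.017,-0.045,0],0.1],[[0,0,0],0]]'; python3 -c "
from h import *;dl();w=shot('wrist','w6.png');cv2.imwrite('pics/w6c.png',w['frame'][:,:,::-1])"
```

```text
time_s: 14.45
tool_pos: [0.4794, 0.024, 0.164]
ee_rot: [0.889, 0.458, 0.001, 0.001]
ft_force: [0.8, -1.7, 7.9]
width: 0.0003
tip rel dial axis, tool axes mm [-18.   -5.9  13. ] tool cw deg 30.8 tip cw deg 48.7 F local [ 0.9 -1.6  7.9] Tz 0.01
```

View pics/w6c.png

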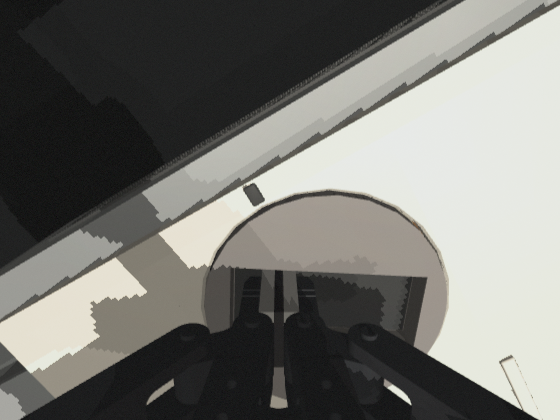

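The dial is following, at about 28° with the slot roughly parallel to the hand. Down force is 8 N. I'll continue the sweep.

```bash
python3 -m crank '[[[0.017,-0.045,0],0.1],[[0.017,-0.045,0],0.1],[[0.017,-0.045,0],0.1],[[0.017,-0.045,0],0.1],[[0.017,-0.045,0],0.1],[[0,0,0],0]]'; python3 -c "from h import *;dl()"; python3 -m crank '[[[0.017,-0.045,0],0.1],[[0.017,-0.045,0],0.1],[[0.017,-0.045,0],0.1],[[0.017,-0.045,0],0.1],[[0,0,0],0]]'; python3 -c "from h import *;dl()"
```

```text
time_s: 15.1
tool_pos: [0.4753, 0.0327, 0.1639]
ee_rot: [0.975, 0.224, 0.001, 0.001]
ft_force: [-0.9, -2.8, 8.9]
width: -0.0003
tip rel dial axis, tool axes mm [-18.5  -6.2  13.1] tool cw deg 59.4 tip cw deg 77.7 F local [-0.7 -2.9  8.9] Tz 0.04
time_s: 15.6
tool_pos: [0.4754, 0.0405, 0.1638]
ee_rot: [1.0, 0.026, 0.0, 0.001]
ft_force: [-1.4, -2.0, 8.8]
width: 0.0004
tip rel dial axis, tool axes mm [-18.9  -6.2  13.1] tool cw deg 82.3 tip cw deg 100.4 F local [-1.2 -2.2  8.8] Tz -0.03
```

```bash
python3 -m crank '[[[0.017,-0.045,0],0.1],[[0.005,-0.02,0],0.035],[[0,-0.02,0],0],[[0,-0.02,0],0],[[0,0,0],0]]'; python3 -c "from h import *;dl()"; python3 -m crank '[[[0,-0.03,0],0],[[0,-0.03,0],0],[[0,0,0],0]]'; python3 -c "
from h import *;dl();w=shot('wrist','w7.png');cv2.imwrite('pics/w7c.png',w['frame'][:,:,::-1])"
```

```text
time_s: 16.1
tool_pos: [0.4763, 0.044, 0.1639]
ee_rot: [0.999, -0.04, 0.0, 0.001]
ft_force: [-1.4, -6.1, 10.5]
width: -0.0003
tip rel dial axis, tool axes mm [-18.9  -7.2  13.1] tool cw deg 89.9 tip cw deg 110.7 F local [-0.9 -6.2 10.5] Tz -0.04
time_s: 16.4
tool_pos: [0.4765, 0.0446, 0.1639]
ee_rot: [0.999, -0.04, 0.0, 0.003]
ft_force: [-2.1, -14.0, 10.1]
width: 0.0002
tip rel dial axis, tool axes mm [-18.9  -7.9  13.1] tool cw deg 89.9 tip cw deg 112.5 F local [ -1.  -14.1  10.1] Tz -0.07
```

View pics/w7c.png

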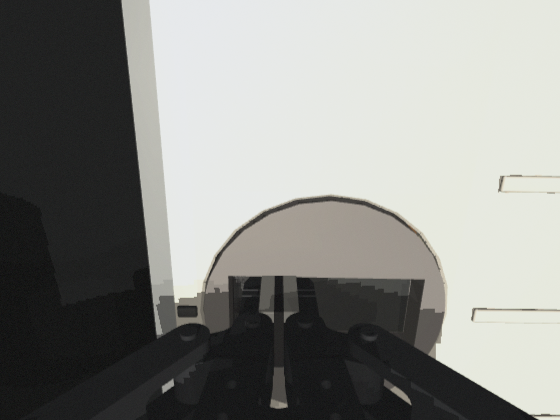

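The side force rose to 14 N with the tip stalled and the slot square to the hinge, so the dial is at its stop. I'll ease off, lift out and check.

```bash
python3 -m crank '[[[0,0.06,0],0],[[0,0.04,0],0],[[0,0,-0.1],0],[[0,0,-0.2],0],[[0,0,-0.4],0],[[0,0,-0.6],0],[[0,0,-0.8],0],[[0,0,-0.8],0],[[0,0,-0.8],0],[[0,0,-0.5],0]]'; python3 -m crank '[[[-0.3,-0.5,0],0],[[-0.3,-0.7,0],0],[[0,-0.8,0],0],[[0,-0.8,0],0],[[0,-0.8,0],0],[[0,-0.6,0],0],[[0,-0.3,0],0],[[0,0,0],0],[[0,0,0],0]]'
python3 - <<'E'
from h import *
dl();d=shot('side','s8.png');t=shot('top','t8.png')
cv2.imwrite('pics/j8.png',np.hstack([cv2.resize(x['frame'][110:290,130:370],(400,300))[:,:,::-1] for x in (d,t)]))
L=[(-.095,.07),(-.095,-.07),(-.225,-.07),(-.225,.07)]
src=np.float32([proj(d,hp(x,y,.013)) for x,y in L])
H=cv2.getPerspectiveTransform(src,np.float32([(0,0),(420,0),(420,390),(0,390)]))
g=cv2.cvtColor(cv2.warpPerspective(d['frame'],H,(420,390)),cv2.COLOR_RGB2GRAY)
m=cv2.morphologyEx((g<100).astype(np.uint8),cv2.MORPH_OPEN,np.ones((15,15)))
for c in cv2.findContours(m,0,1)[0]:
    if cv2.contourArea(c)>4000: print(cv2.minAreaRect(c))
for n,p in (('s3','s8'),('t0','t8')):
    print(n,[round(float(v)) for v in cv2.absdiff(load(n)['frame'],load(p)['frame']).mean((0,1))])
E
```

```text
time_s: 17.45
tool_pos: [0.4761, 0.0436, 0.3336]
ee_rot: [0.999, -0.04, 0.001, 0.0]
ft_force: [0.7, -0.2, 0.9]
width: 0.0001
time_s: 18.35
tool_pos: [0.4666, 0.2242, 0.3309]
ee_rot: [0.999, -0.04, -0.0, 0.0]
ft_force: [0.1, 0.3, 0.1]
width: -0.0002
tip rel dial axis, tool axes mm [ -43.3 -185.8 -154.1] tool cw deg 89.9 tip cw deg 166.8 F local [0.1 0.3 0.1] Tz -0.03
((148.0, 209.0), (266.0, 190.0), 90.0)
s3 [6, 5, 5]
t0 [16, 15, 14]
```

View pics/j8.png

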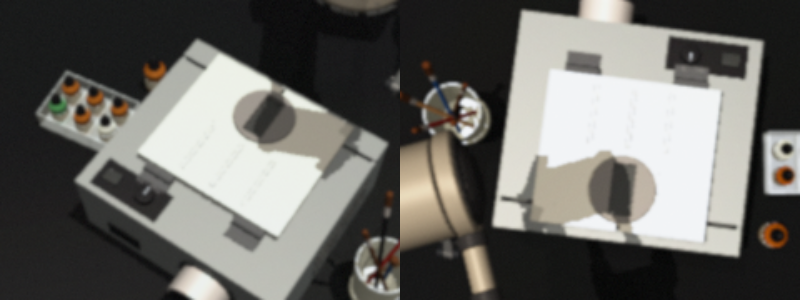

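I retreated towards +y because the tool axes had turned, but the hand is well above everything with zero force. The pictures show the slot square to the hinge and the loose items at their old pixels. I'll put a number on the slot angle before signing off.

```bash
python3 -m crank '[[[0,0.4,-0.3],0],[[0,0.8,-0.3],0],[[0,0.8,0],0],[[0,0.8,0],0],[[0,0.8,0],0],[[0,0.8,0],0],[[0,0.8,0],0],[[0,0.8,0],0],[[0,0.8,0],0],[[0,0.4,0],0]]'; python3 - <<'E'
from h import *
d=shot('side','s9.png');t=shot('top','t9.png')
L=[(-.095,.07),(-.095,-.07),(-.225,-.07),(-.225,.07)]
src=np.float32([proj(d,hp(x,y,.013)) for x,y in L])
H=cv2.getPerspectiveTransform(src,np.float32([(0,0),(420,0),(420,390),(0,390)]))
im=cv2.warpPerspective(d['frame'],H,(420,390));g=cv2.cvtColor(im,cv2.COLOR_RGB2GRAY)
for th in (60,80,100):
  m=cv2.morphologyEx((g<th).astype(np.uint8),cv2.MORPH_OPEN,np.ones((15,15)))
  for c in cv2.findContours(m,0,1)[0]:
    if cv2.contourArea(c)>4000: print(th,cv2.minAreaRect(c))
cv2.imwrite('pics/j9.png',np.hstack([im[:,:,::-1],cv2.resize(t['frame'][100:280,120:400],(380,390))[:,:,::-1]]))
print(arm.get_state()['ft_force'])
E
```

```text
time_s: 19.45
tool_pos: [0.4424, -0.0657, 0.3561]
ee_rot: [0.999, -0.042, 0.001, 0.001]
ft_force: [0.8, 1.0, -0.0]
width: 0.0001
80 ((195.0, 212.0), (204.0, 86.0), 90.0)
100 ((195.5, 208.0), (220.0, 95.0), 90.0)
[-0.40817443  0.16728407 -0.26806852]
```

View pics/j9.png

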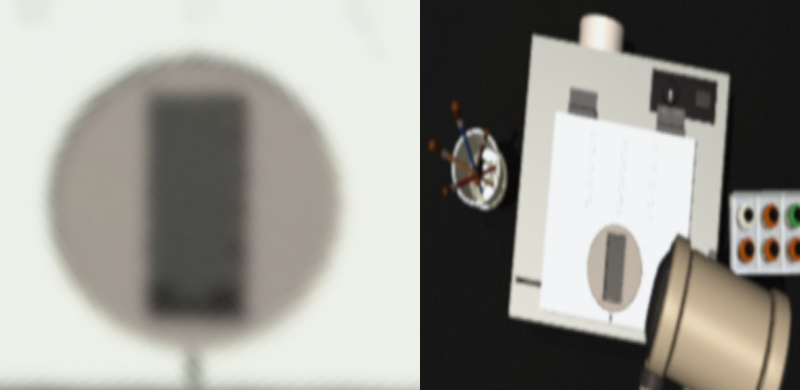

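The slot is exactly square to the hinge and in line with the index rib. The hatch is flat, the tub and caddy haven't moved, and the hand is clear.

```bash
python3 -c "
from cell import arm;print(arm.sign_off())"
```

```text
the job is handed in; nothing more can be done
None
```

The hatch is shut and locked, and I handed the job in at about 20 s of robot time.

- **Closing the hatch:** I pushed it down at its right front corner with the closed fingertips, slowly and along its arc. The most force I used on the seal was about 13 N.
- **Turning the fastener:** I pressed the fingertips into the -y end of the slot with 6–10 N. I then swept the dial clockwise from about 0.135 rad to its stop, where the side force rose to 14 N with the tip stalled.
- **Last checks:** The slot measures 90.0° to the hinge and lines up with the index rib, and the hatch lies flat. The tub, caddy and bottle are where they were to within a pixel or two, judged by eye; in the very last picture the arm hid the bottle. The hand is clear, with the wrist force near zero.
- **What didn't go to plan:**
  - The dial centre came out about 4 mm sideways of my first box pose, and I corrected for that before going into the slot.
  - My first retreat went toward the tub side because the tool axes had turned. The hand stayed above everything and touched nothing, and I moved it back.

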